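# Unscrew the tight cap of a paint jar braced in the bench block

### The job

Stand the square paint jar, cap still tight, upright in the square pocket of the wooden bench block, pushed right down, so that the block keeps it from turning. Then unscrew the red cap anticlockwise until it comes free, lift it straight off and finish while still holding it in the gripper, level and directly above the open mouth with a few centimetres of air below it, the jar staying seated in the block. Keep the jar upright all the time and leave the other things alone.

Things in the scene. Friction and masses are not known exactly. Their poses are not given: they have to be found in the camera images.
- jar: loose square clear glass paint jar with a blue band, 0.2 kg: body 44 x 44 x 40 mm, round shoulder to 42 mm, neck 23 mm diameter to 56 mm, 60.5 mm tall over the cap. Origin: centre of the underside, z up, x and y square to the flat sides. Starts upright on the green cutting mat (3 mm thick), cap tight, yaw within 0.75 rad; all four quarter-turn yaws fit the pocket
- cap: red ribbed screw cap, white stripe on top, 43 mm diameter, 16 mm tall, 25 g, locked on the jar by two inner lugs; the jar can be carried by it. Origin: centre of its lower rim, z up; closed, it is 44.5 mm above the jar's underside (2.5 mm over the shoulder), x along the jar's x. Unscrews anticlockwise from above (positive yaw against the jar), without rising
- seal_ring (a joint): black sealing ring under the cap, turned by the cap's lugs (about 0.04 rad play): 0 rad closed, grows as the cap is unscrewed anticlockwise; stiff, needs 0.3 N m all the way. The cap's lugs are clear and it lifts off freely from about 0.8 rad on; hard stop at 1.13 rad. The ring stays on the jar
- jar_mouth (a point): centre of the jar's open mouth at the top of the neck, 56 mm above the jar's underside
- holder: wooden block screwed to the worktop, 100 x 100 x 26 mm, screw heads at its corners; square pocket in its top's middle, 48 x 48 mm, 20 mm deep, mouth chamfered 3 mm. Origin: centre of the underside, x and y along the pocket's sides. The jar has 2 mm play each side in it and can turn about 0.09 rad either way before it binds
- pocket (a point): centre of the pocket's floor, 6 mm above the worktop; the jar's underside centre comes here
- glue_bottle: bystander, white and blue glue bottle with red collar, 33 x 33 x 84 mm, origin at the underside
- paint_tin: bystander, small brown-red enamel tin, 33 x 33 x 28 mm, origin at the underside
- track_rubber: bystander, brown cleaning block, 24 x 60 x 18 mm, long along its y, origin at the underside
- brush: bystander, red-handled paint brush lying flat, 8 x 153 x 8 mm, long along its y, origin at the underside
Not all that is in view belongs to the job. What is shaped like the cap but black or grey is not meant.

How it is judged (in metres and radians):
On the way, in this order (a step that is already met when the one before it is completed fails the run):
1. the jar stands upright, fully down in the block's pocket, its cap still tight (distance between jar and pocket below 0.007 m and angle between jar's own z axis and vertical below 0.06 rad and value of joint seal_ring below 0.15 rad), for 0.2 s.
2. the cap is unscrewed while the jar stays seated in the pocket (value of joint seal_ring above 0.7 rad and distance between jar and pocket below 0.007 m), for 0.1 s.
At the end, for the whole second after the job is handed in: Jar upright (0.06 rad) and fully down in the pocket (within 7 mm of its floor centre), ring turned past 0.7 rad; the gripper holds the cap still, level (0.25 rad), off the jar, its rim 4 to 80 mm above the mouth and within 20 mm sideways, gripped with over 2 N (all of step 2 and angle between jar's own z axis and vertical below 0.06 rad and z of cap in the frame of jar_mouth between 0.004 and 0.08 m and horizontal distance between cap and jar_mouth below 0.02 m and angle between cap's own z axis and vertical below 0.25 rad and contact force between the fingers and cap above 2 N and contact force between cap and jar below 0.05 N and linear speed of cap below 0.02 m/s); the arm keeps its last pose, push and grip.
It fails at once if the jar is tipped (more than 0.5 rad) (angle between jar's own z axis and vertical above 0.5 rad).
It fails at once if a bystander is moved by more than 30 mm (distance of any of glue_bottle, paint_tin, track_rubber, brush from where it was at the start of the episode above 0.03 m).
It also fails if it takes over 45 s, if anything falls off the work surface, if the arm or the gripper's body presses on something with over 40 N, if the wrist force passes 120 N, or if a joint passes its speed limit or range.

### The arm

A 6-joint arm with a two-finger parallel gripper is mounted at the origin on a cart in front of the work surface, level with it; the furniture and walls round the work are solid. World frame = base frame: x ahead of the robot, y to its left, z up, the work surface at z = 0. Lengths are in m, angles in degrees, forces in N, time in s.
With the tool pointing down it reaches from about 0.4 to 0.825 m from the base axis. Payload 7 kg.
Tool frame: the origin (TCP) lies at the very end of the fingers, on their centre line; the grasp point (between the pads) lies 19 mm behind it (ctrl.tcp_to_grasp is the distance from the TCP to the grasp point, in m); z points along the fingers, y is the direction in which the jaws open and shut (so a half turn about z gives the same grasp; the last joint's range is limited). The gripper opens to 88 mm and grips with 3 to 60 N. Pads are 19 mm wide; open, the fingers measure 130 mm over their backs; the gripper's body (78 mm by 193 mm) begins 47 mm behind the grasp point.
Start: joints at [-58.379, 20.546, 0.682, 0, -70.136, -16.507], TCP at [0.176, -0.652, 0.227] pointing down, gripper open.
Joint ranges: [-176.03, 176.03], [-82.01, 121.73], [-58.28, 71.71], [-173.87, 95.51], [-174.79, -0.11], [-173.66, 173.66]. Speed limits (degrees/s): [136.94, 136.94, 172.46, 180, 180, 180].

### API

Orientations are given as [roll, pitch, yaw] about the fixed x, y, z axes, in that order (R = Rz(yaw) Ry(pitch) Rx(roll)).
In Python, from plant import ctrl gives the robot as it stands.
- The arm moves only by the tool jog_arm, never from a script. Its argument "commands" is a list of rows, each an object of numbers: "x", "y", "z": the shift along the tool's x, y, z in cm; "roll": the turn about the tool's z in rad. In form: [{"x": .., "y": .., "z": .., "roll": ..}, ...]. A call has 1 to 12 rows; each row shifts and turns the commanded pose from where the row before left it, along the tool's axes as they then stand; what a row does not reach is not made up. A row lasts 1/10 s, in which the tool goes at most 50 mm and 8.59 degrees, less where a joint would pass 70% of its speed; a pose out of reach is approached as far as the arm can. A call is refused whole if a number of a shift passes 5 or a number of a turn 0.15, either way. A call with a gripper value outside its range is refused whole. "gripper" is the finger opening in cm, from 0 to 8.76, set as the call begins (left out, the last holds). The fingers move at their own pace and stop on an object; the grip force is fixed at half the most. Time passes only in rows, so rows that do not move let the fingers close. It gives the time, the measured TCP pose, the force and the opening at its end, in the units of the state.
- ctrl.get_obs(): the state, without advancing time (a new reading comes with each control period).
- ctrl.snapshot(name): name is "side" or "top"; returns a dict with "image" (480x640x3 uint8, red, green, blue), "mtx" (3x3 intrinsics, pixels), "position" and "orientation" of the camera in the world. Camera axes: x right, y up, looking along -z (the intrinsics and any distortion apply to the point x, -y, -z); pixel columns grow to the right and rows downward; lengths in m; the calibration is good to about 2 mm. A picture is of the moment at which its call begins. There is no depth.
- ctrl.close_job(): hands the job in, once; it reports no verdict.
Trained networks look in the newest picture that a camera, given by its name, has taken for a name from the list of things; names that differ only in an ending like _2 or _b are one class to them, and where a whole thing is asked for, a point or a joint stands for the part that bears it (a point fixed in the world has none). Each returns a list of dicts, best first, with "confidence" (0 to 1); they miss things now and then, are a little off and sometimes report something else, mostly with a low value. They report only what shows in the picture. A call takes as long as a camera call. They do not tell look-alikes from the thing itself.
- ctrl.search_frame(camera, query): "position" ([column, row] as shares, 0 to 1, of the picture: columns of its width, rows of its height, amid what is visible of it).
- ctrl.regions_of(camera, query): "mask" (480x640 bool, what is visible of it) and "position" ([column, row] as shares, 0 to 1, of the picture: columns of its width, rows of its height, amid what is visible of it).
The state is a dict: "clock": time; "joint_pos": joint angles; "qvel": joint speeds; "tau": joint torques, N m; "tool_pos": TCP position; "orientation": TCP orientation; "force": force on the tool from outside, world axes, zero at the start; "moment": the same for the moment, N m; "opening": finger opening in m.
Only numpy, scipy, OpenCV 4.12 (cv2) and the standard library are available. Lean on these libraries where they do the work, as an engineer would, in place of code of your own. Each camera call takes 0.05 s, during which the arm holds its last target.

## Working session

There is one attempt and no reset: what is moved stays moved. The work goes in short steps, Python scripts to look and compute and a tool call to move; the robot and the scene stay as the last step left them, time stands still between calls to the robot, and variables do not carry over. Pictures are saved under pics/ and viewed, and the job is handed in when it is done.

Besides the shell and the picture viewer there is one more tool, called after "Request:" as name([rows], argument=value, ...), one row to a line, values as JSON. jog_arm: Moves the arm, as the interface text tells. Its arguments: {"type":"object","properties":{"commands":{"type":"array"},"gripper":{"type":"number"}},"required":["commands"]}

```bash
mkdir -p pics
python3 - <<'E'
from plant import ctrl
import cv2
o=ctrl.get_obs();print({k:o[k] for k in ['clock','tool_pos','orientation','force','opening']},ctrl.tcp_to_grasp)
for n in ['top','side']:
    s=ctrl.snapshot(n);cv2.imwrite(f'pics/{n}0.png',s['image'][:,:,::-1]);print(n,s['mtx'],s['position'],s['orientation'],s.keys())
    for q in ['jar','cap','holder','pocket','glue_bottle','paint_tin','track_rubber','brush']:
        try:
            print(q,[(round(d['confidence'],2),[round(d['position'][0]*640),round(d['position'][1]*480)]) for d in ctrl.search_frame(n,q)])
        except Exception as e: print(q,e)
E
```

```text
{'clock': 0.0, 'tool_pos': array([ 0.17585959, -0.65118256,  0.22562848]), 'orientation': array([ 1.79905238e+02, -9.66113305e-03, -1.64891451e+02]), 'force': array([-0.05205013, -0.00300261, -0.27608357]), 'opening': 0.08756152378962094} 0.0188
top [[554.23337262   0.         323.36691615]
 [  0.         554.23337262 236.10263616]
 [  0.           0.           1.        ]] [0.48748389 0.12491681 1.09814954] [ 4.34219841e+00 -4.42311096e-02 -8.93309695e+01] dict_keys(['image', 'mtx', 'position', 'orientation'])
jar []
cap [(0.8, [284, 178]), (0.73, [337, 295]), (0.56, [288, 306])]
holder [(0.62, [402, 275])]
pocket [(0.69, [396, 275])]
glue_bottle [(0.68, [276, 236])]
paint_tin [(0.68, [342, 238]), (0.47, [297, 296])]
track_rubber [(0.55, [318, 238])]
brush [(0.53, [209, 249])]
side [[467.9025226    0.         317.94592776]
 [  0.         467.9025226  235.30606793]
 [  0.           0.           1.        ]] [ 0.5157915  -0.55282277  0.55950025] [54.88732559  0.27108859 -4.16082829] dict_keys(['image', 'mtx', 'position', 'orientation'])
jar [(0.85, [250, 249])]
cap [(0.67, [259, 278]), (0.59, [251, 234]), (0.38, [324, 276])]
holder [(0.81, [283, 331])]
pocket [(0.94, [281, 328])]
glue_bottle [(0.57, [318, 228])]
paint_tin []
track_rubber [(0.61, [319, 258])]
brush [(0.56, [300, 206])]
```

View pics/top0.png

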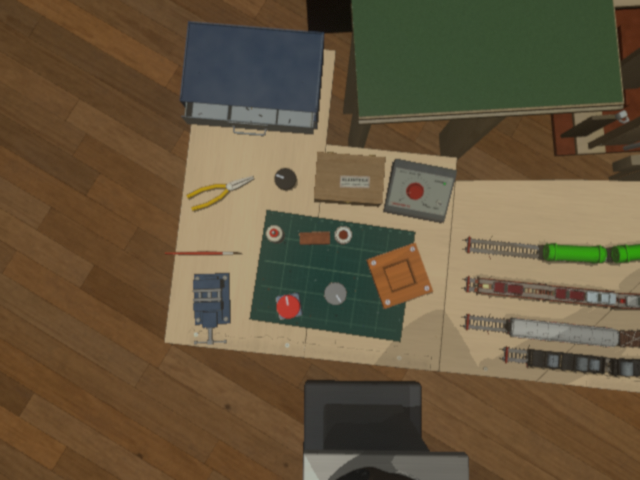

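View pics/side0.png

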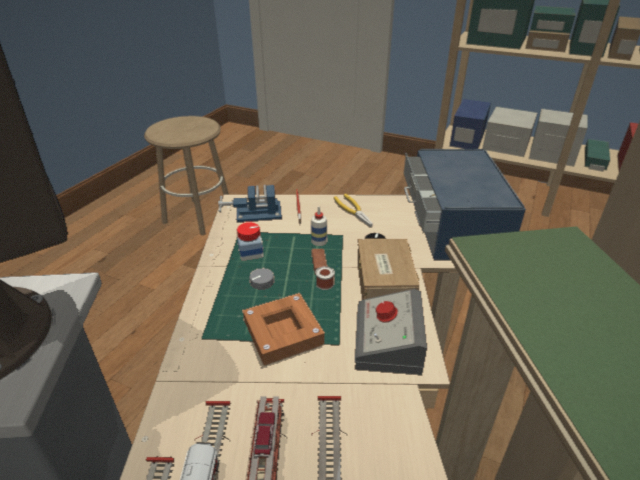

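Run:
```python
import cv2
a=cv2.imread('pics/top0.png')[130:330,190:460];cv2.imwrite('pics/t0c.png',cv2.resize(a,(800,593),interpolation=cv2.INTER_CUBIC))
a=cv2.imread('pics/side0.png')[190:390,180:380];cv2.imwrite('pics/s0c.png',cv2.resize(a,(600,600),interpolation=cv2.INTER_CUBIC))
```

```text
(no output)
```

View pics/t0c.png

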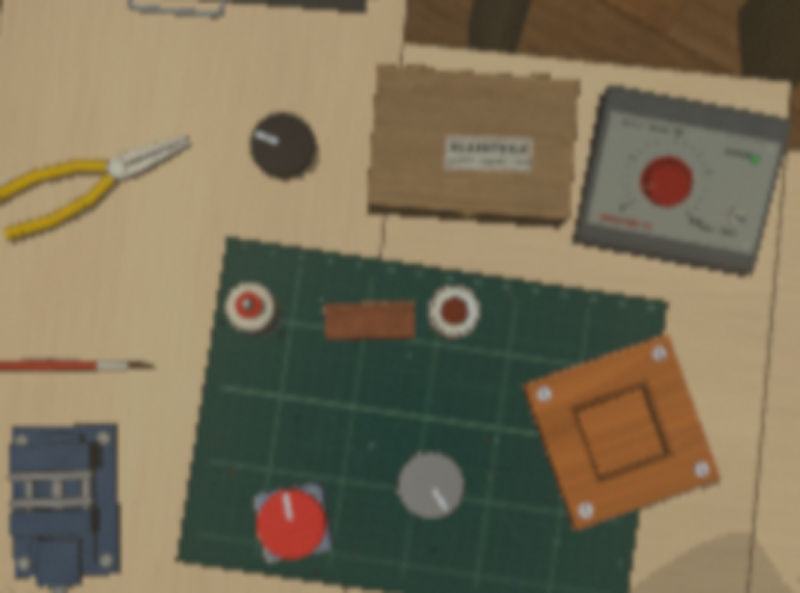

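View pics/s0c.png

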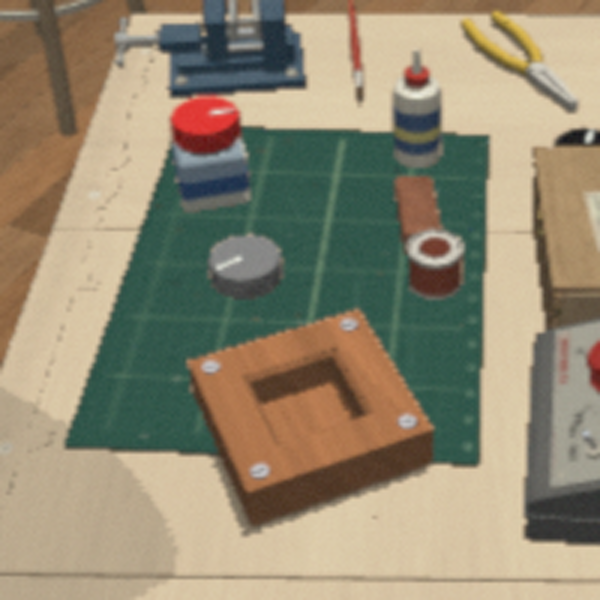

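```bash
cat > h.py <<'E'
import numpy as np,cv2
from scipy.spatial.transform import Rotation as R
def ray(s,uv,z):
    uv=np.atleast_2d(np.asarray(uv,float));K=s['mtx']
    d=np.c_[(uv[:,0]-K[0,2])/K[0,0],-(uv[:,1]-K[1,2])/K[1,1],-np.ones(len(uv))]
    w=R.from_euler('xyz',s['orientation'],degrees=True).apply(d)
    p=np.array(s['position']);return p+w*((z-p[2])/w[:,2])[:,None]
def proj(s,P):
    c=R.from_euler('xyz',s['orientation'],degrees=True).inv().apply(np.atleast_2d(P)-np.array(s['position']));K=s['mtx']
    return np.c_[K[0,2]+K[0,0]*c[:,0]/-c[:,2],K[1,2]-K[1,1]*c[:,1]/-c[:,2]]
def red(im,c,r=25):
    h=cv2.cvtColor(im,cv2.COLOR_RGB2HSV);m=((h[...,0]<6)|(h[...,0]>174))&(h[...,1]>170)&(h[...,2]>110)
    k=np.zeros_like(m);k[c[1]-r:c[1]+r,c[0]-r:c[0]+r]=1;return m&k
E
python3 - <<'E'
from plant import ctrl
from h import *
s=ctrl.snapshot('top');im=s['image'];t=ctrl.snapshot('side')
ms=ctrl.regions_of('top','holder');print([(m['confidence'],m['mask'].sum()) for m in ms])
m=ms[0]['mask'].astype(np.uint8)
r=cv2.minAreaRect(max(cv2.findContours(m,0,2)[0],key=cv2.contourArea));b=ray(s,cv2.boxPoints(r),0.026)
print('holder box',b.round(4),b.mean(0),np.linalg.norm(np.diff(b,axis=0),axis=1))
e=b[1]-b[0];print('yaw',np.degrees(np.arctan2(e[1],e[0]))%90)
# screws from crop scale 270/800
sc=270/800
scr=np.array([[543,394],[659,353],[702,469],[586,510]])*sc+[190,130]
g=cv2.cvtColor(im,cv2.COLOR_RGB2GRAY);hs=cv2.cvtColor(im,cv2.COLOR_RGB2HSV)
S=[]
for c in scr:
    x,y=c.round().astype(int);w=255-hs[y-4:y+5,x-4:x+5,1].astype(float);w=np.clip(w-130,0,None);yy,xx=np.mgrid[y-4:y+5,x-4:x+5];S.append([(w*xx).sum()/w.sum(),(w*yy).sum()/w.sum()])
P=ray(s,S,0.027);print('screws',P.round(4),P.mean(0));
for i in range(4):
    e=P[(i+1)%4]-P[i];print(np.linalg.norm(e),np.degrees(np.arctan2(e[1],e[0]))%90)
# side screws
q=np.array([[210,367],[348,325],[407,421],[260,470]])/3+[180,190]
Q=ray(t,q,0.027);print('side screws',Q.round(4),Q.mean(0))
# cap
mk=red(im,(288,306));ys,xs=np.nonzero(mk);print(mk.sum(),xs.mean(),ys.mean(),xs.min(),xs.max(),ys.min(),ys.max())
c=[(xs.min()+xs.max())/2,(ys.min()+ys.max())/2]
print('cap',ray(s,[c,[xs.mean(),ys.mean()]],0.0625))
mk=red(t['image'],(248,231));ys,xs=np.nonzero(mk);print('side',mk.sum(),xs.min(),xs.max(),ys.min(),ys.max())
for z in (0.0555,):print(ray(t,[(xs.min()+xs.max())/2,(ys.min()+ys.max())/2],z))
# stripe
a=im[285:327,268:310];cv2.imwrite('pics/jar.png',cv2.resize(a,(588,588),interpolation=cv2.INTER_CUBIC)[:,:,::-1])
ms=ctrl.regions_of('top','jar');print([(m['confidence'],m['mask'].sum(),m['position']) for m in ms])
E
```

```text
[(0.77, np.int64(2674)), (0.71, np.int64(216))]
holder box [[ 0.5241  0.0424  0.026 ]
 [ 0.5595 -0.0539  0.026 ]
 [ 0.4649 -0.0874  0.026 ]
 [ 0.43    0.0083  0.026 ]] [ 0.49463664 -0.02264513  0.026     ] [0.10256609 0.10037293 0.10188125]
yaw 20.162505058581132
screws [[ 0.5191  0.0282  0.027 ]
 [ 0.5466 -0.0469  0.027 ]
 [ 0.4715 -0.0745  0.027 ]
 [ 0.4436  0.0006  0.027 ]] [ 0.49524063 -0.02314714  0.027     ]
0.07996053034067568 20.12331638701339
0.08001908214628846 20.213579221027203
0.08015916666451652 20.37032801469151
0.08036459336973938 20.07210482434116
side screws [[ 0.4439 -0.003   0.027 ]
 [ 0.5187  0.024   0.027 ]
 [ 0.5463 -0.05    0.027 ]
 [ 0.4718 -0.0769  0.027 ]] [ 0.49519488 -0.02647867  0.027     ]
329 288.06990881458967 307.1975683890578 277 299 296 317
cap [[0.43433061 0.18914219 0.0625    ]
 [0.43304639 0.18899124 0.0625    ]]
side 213 238 258 223 238
[[0.43389203 0.18865983 0.0555    ]]
[(0.49, np.int64(104), [0.4616, 0.6233])]
```

View pics/jar.png

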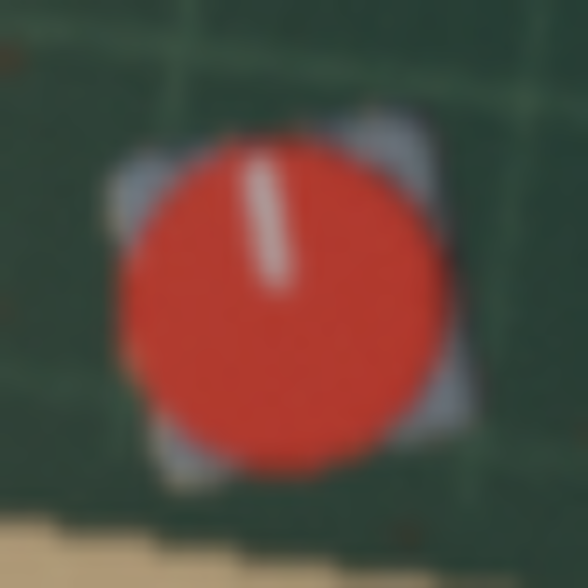

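Run:
```python
from plant import ctrl
from h import *
s=ctrl.snapshot('top');im=s['image']
h=cv2.cvtColor(im,cv2.COLOR_RGB2HSV)
y0,x0=290,278;a=h[y0:y0+20,x0:x0+20]
w=np.clip(255-60-a[...,1].astype(float),0,None);w=w*(np.hypot(*(np.mgrid[y0:y0+20,x0:x0+20]-np.array([306.3,288])[:,None,None]))<9.5)
ys,xs=np.mgrid[y0:y0+20,x0:x0+20]
P=ray(s,np.c_[xs.ravel(),ys.ravel()],0.0635)[:,:2];w=w.ravel()
mu=(P*w[:,None]).sum(0)/w.sum();C=((P-mu)*w[:,None]).T@(P-mu);v=np.linalg.eigh(C)[1][:,1]
print('stripe',mu,np.degrees(np.arctan(v[1]/v[0])), np.degrees(np.arctan2(mu[1]-.1891,mu[0]-.4337)))
# corners
sc=42/588;c=np.array([[122,165],[400,110],[468,428],[180,490]])*sc+[268-.5,285-.5]
P=ray(s,c,0.043);print(P.round(4),P.mean(0))
for i in range(4):
    e=P[(i+1)%4]-P[i];print(np.linalg.norm(e),np.degrees(np.arctan2(e[1],e[0]))%90)
# best fit via masks of jar+cap: non-green
m=((h[...,0]>100)&(h[...,0]<135)&(h[...,1]<150)&(h[...,2]>70))|red(im,(288,306))
k=np.zeros_like(m);k[285:327,268:310]=1;m&=k
m=cv2.morphologyEx(m.astype(np.uint8),cv2.MORPH_OPEN,np.ones((2,2),np.uint8))
r=cv2.minAreaRect(max(cv2.findContours(m,0,2)[0],key=cv2.contourArea));b=ray(s,cv2.boxPoints(r),.043);e=b[1]-b[0];print(b.round(4),b.mean(0),np.degrees(np.arctan2(e[1],e[0]))%90)
```

```text
stripe [0.44274009 0.1911074 ] 45.57598875439365 12.519722957991547
[[0.4523 0.213  0.043 ]
 [0.4601 0.1755 0.043 ]
 [0.4175 0.1657 0.043 ]
 [0.4088 0.2044 0.043 ]] [0.43468119 0.18963171 0.043     ]
0.038293654576603026 11.815039688824086
0.043705195834528754 12.99913121545174
0.03968003740671286 12.730732399943236
0.04433257521316137 11.197056055988932
[[0.4312 0.2158 0.043 ]
 [0.4588 0.1889 0.043 ]
 [0.4318 0.161  0.043 ]
 [0.4043 0.188  0.043 ]] [0.43150073 0.18843011 0.043     ] 45.663855960098275
```

Request:
jog_arm([
  {"x": -3.6, "y": 2.9, "z": 0, "roll": 0},
  {"x": -3.6, "y": 2.9, "z": 0, "roll": 0},
  {"x": -3.6, "y": 2.9, "z": 0, "roll": 0},
  {"x": -3.6, "y": 2.9, "z": 0, "roll": 0},
  {"x": -3.6, "y": 2.9, "z": 0, "roll": 0},
  {"x": -3.6, "y": 2.9, "z": 0, "roll": 0},
  {"x": -3.6, "y": 2.9, "z": 0, "roll": 0},
  {"x": -3.6, "y": 2.9, "z": 0, "roll": 0},
  {"x": -3.6, "y": 2.9, "z": 0, "roll": 0},
  {"x": -3.6, "y": 2.9, "z": 0, "roll": 0},
  {"x": -3.6, "y": 2.9, "z": 0, "roll": 0},
  {"x": -3.6, "y": 2.9, "z": 0, "roll": 0},
], gripper=8.76)

```text
clock: 2.35
tool_pos: [0.5032, -0.2013, 0.227]
orientation: [-180.0, 0.1, -164.9]
force: [1.0, -1.5, 0.4]
opening: 0.0874
```

Request:
jog_arm([
  {"x": -0.39, "y": 4.38, "z": 1},
  {"x": -0.39, "y": 4.38, "z": 1},
  {"x": -0.39, "y": 4.38, "z": 1},
  {"x": -0.39, "y": 4.38, "z": 1},
  {"x": -0.39, "y": 4.38, "z": 1},
  {"x": -0.39, "y": 4.38, "z": 1},
  {"x": -0.39, "y": 4.38, "z": 1},
  {"x": -0.39, "y": 4.38, "z": 1},
  {"x": -0.39, "y": 4.38, "z": 1},
  {"x": 0},
  {"x": 0},
])

```text
validation failed for argument at $.co...
```

Run:
```python
from plant import ctrl
from h import *
o=ctrl.get_obs();print(o['tool_pos'],o['orientation'],o['joint_pos'],o['opening'])
s=ctrl.snapshot('side')
cv2.imwrite('pics/s1.png',s['image'][:,:,::-1])
```

```text
[ 0.50321465 -0.20126057  0.22701959] [-1.79981341e+02  5.07655605e-02 -1.64873484e+02] [-1.07041592e+00  7.97249265e+00 -1.61594038e+01  4.11932607e-03
 -6.58141483e+01 -7.38047623e+01] 0.08739116681917661
```

View pics/s1.png

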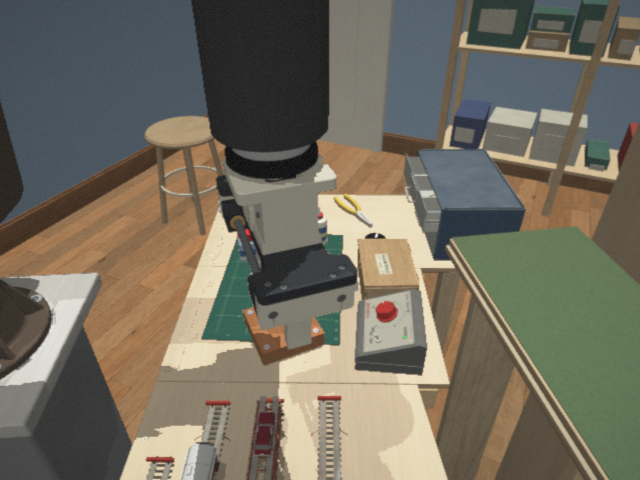

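Request:
jog_arm([
  {"x": -0.39, "y": 4.38, "z": 1, "roll": 0},
  {"x": -0.39, "y": 4.38, "z": 1, "roll": 0},
  {"x": -0.39, "y": 4.38, "z": 1, "roll": 0},
  {"x": -0.39, "y": 4.38, "z": 1, "roll": 0},
  {"x": -0.39, "y": 4.38, "z": 1, "roll": 0},
  {"x": -0.39, "y": 4.38, "z": 1, "roll": 0},
  {"x": -0.39, "y": 4.38, "z": 1, "roll": 0},
  {"x": -0.39, "y": 4.38, "z": 1, "roll": 0},
  {"x": -0.39, "y": 4.38, "z": 1, "roll": 0},
  {"x": 0, "y": 0, "z": 0, "roll": 0},
  {"x": 0, "y": 0, "z": 0, "roll": 0},
])

```text
clock: 3.5
tool_pos: [0.433, 0.1875, 0.1364]
orientation: [-180.0, -0.0, -164.7]
force: [-0.1, -0.6, 0.1]
opening: 0.0874
```

Run:
```python
from plant import ctrl
from h import *
o=ctrl.get_obs();print(o['tool_pos'],o['orientation'],o['joint_pos'],o['opening'])
s=ctrl.snapshot('side')
cv2.imwrite('pics/s2.png',cv2.resize(s['image'][120:320,160:360,::-1],(600,600)))
```

```text
[0.43300525 0.18753784 0.13638254] [-1.79980519e+02 -2.95781634e-02 -1.64739474e+02] [ 4.74014575e+01  6.09169953e+00 -3.14644401e+01  9.57925688e-04
 -5.24792694e+01 -1.22141511e+02] 0.08737072118239068
```

View pics/s2.png

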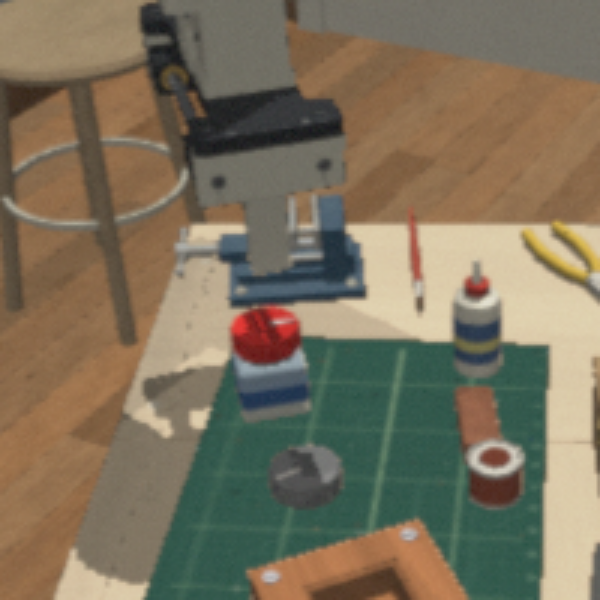

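Request:
jog_arm([
  {"x": -0.1, "y": 0.1, "z": 2, "roll": 0},
  {"x": 0, "y": 0, "z": 2, "roll": 0},
  {"x": 0, "y": 0, "z": 2, "roll": 0},
  {"x": 0, "y": 0, "z": 1.5, "roll": 0},
  {"x": 0, "y": 0, "z": 0.9, "roll": 0},
  {"x": 0, "y": 0, "z": 0.5, "roll": 0},
  {"x": 0, "y": 0, "z": 0, "roll": 0},
  {"x": 0, "y": 0, "z": 0, "roll": 0},
])

```text
clock: 4.35
tool_pos: [0.4346, 0.188, 0.0482]
orientation: [180.0, 0.0, -164.9]
force: [0.3, -0.6, 0.5]
opening: 0.0874
```

Run:
```python
from plant import ctrl
from h import *
o=ctrl.get_obs();print(o['tool_pos'],o['orientation'],o['force'],o['opening'])
s=ctrl.snapshot('side')
cv2.imwrite('pics/s3.png',cv2.resize(s['image'][180:280,200:300,::-1],(600,600)))
```

```text
[0.43455035 0.18796779 0.04816002] [ 1.79980188e+02  4.77467618e-02 -1.64901672e+02] [ 0.30368077 -0.62781323  0.51401857] 0.08742657716578753
```

View pics/s3.png

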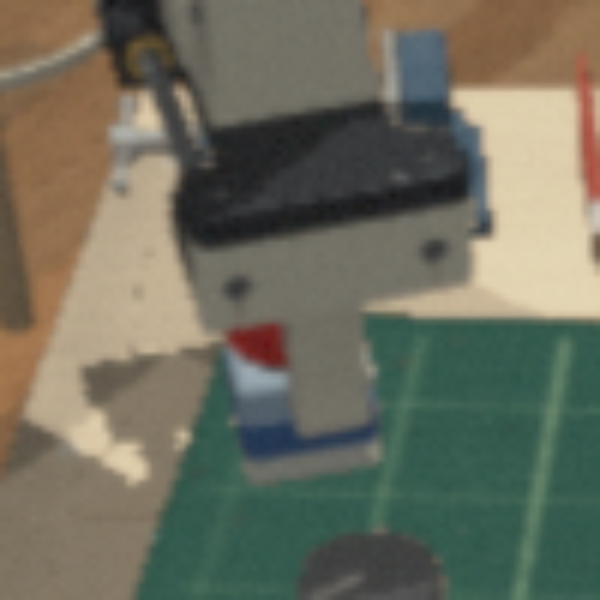

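Run:
```python
from plant import ctrl
from h import *
s=ctrl.snapshot('side')
t=np.array([.43455,.18797,.04816]);ty=np.array([-.2605,.9655,0])
print((proj(s,[t,t-.044*ty,t-.065*ty,[.434,.189,.0635]])-[200,180])*6)
```

```text
[[292.06188242 323.12106508]
 [323.00049951 400.58546029]
 [338.64611163 439.75908844]
 [286.09795612 281.49068048]]
```

Request:
jog_arm([
  {"x": 0, "y": 0, "z": 0.1, "roll": 0},
  {"x": 0, "y": 0, "z": 0, "roll": 0},
  {"x": 0, "y": 0, "z": 0, "roll": 0},
  {"x": 0, "y": 0, "z": 0, "roll": 0},
  {"x": 0, "y": 0, "z": 0, "roll": 0},
  {"x": 0, "y": 0, "z": 0, "roll": 0},
], gripper=3.5)

```text
clock: 5.05
tool_pos: [0.4342, 0.1881, 0.0466]
orientation: [180.0, 0.0, -164.9]
force: [-1.5, 2.4, 1.3]
opening: 0.0449
```

Request:
jog_arm([
  {"x": 0, "y": 0, "z": 0, "roll": 0},
  {"x": 0, "y": 0, "z": 0, "roll": 0},
  {"x": 0, "y": 0, "z": 0, "roll": 0},
  {"x": 0, "y": 0, "z": 0, "roll": 0},
], gripper=0)

```text
clock: 5.45
tool_pos: [0.4342, 0.188, 0.0466]
orientation: [180.0, 0.0, -164.9]
force: [0.1, 1.4, 0.0]
opening: 0.0424
```

Request:
jog_arm([
  {"x": 0, "y": 0, "z": -0.5, "roll": 0},
  {"x": 0, "y": 0, "z": -1, "roll": 0},
  {"x": 0, "y": 0, "z": -2, "roll": 0},
  {"x": 0, "y": 0, "z": -2, "roll": 0},
  {"x": 0, "y": 0, "z": -1.5, "roll": 0},
  {"x": 0, "y": 0, "z": 0, "roll": 0},
  {"x": 0, "y": 0, "z": 0, "roll": 0},
])

```text
clock: 6.15
tool_pos: [0.4338, 0.1877, 0.1166]
orientation: [180.0, 0.0, -164.9]
force: [-0.5, -0.7, -3.5]
opening: 0.0423
```

Run:
```python
from plant import ctrl
from h import *
o=ctrl.get_obs();print(o['tool_pos'],o['orientation'],o['force'],o['opening'])
s=ctrl.snapshot('side')
cv2.imwrite('pics/s4.png',cv2.resize(s['image'][130:280,170:320,::-1],(600,600)))
```

```text
[0.43380622 0.18771226 0.11662407] [ 1.79972041e+02  9.77931043e-03 -1.64906121e+02] [-0.49959389 -0.69291846 -3.49329938] 0.04226911710880675
```

View pics/s4.png

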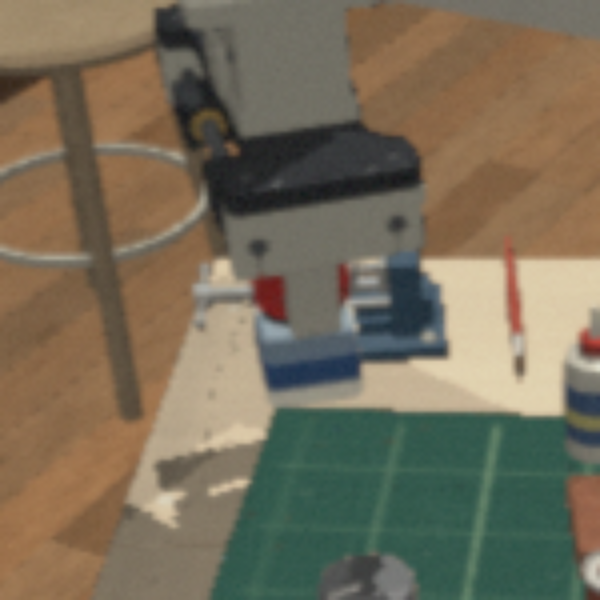

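Request:
jog_arm([
  {"x": 0, "y": -1.5, "z": 0, "roll": 0},
  {"x": 0, "y": -3, "z": 0, "roll": 0},
  {"x": 0, "y": -3, "z": 0, "roll": 0},
  {"x": -0.1, "y": -3, "z": 0, "roll": 0},
  {"x": -0.1, "y": -3, "z": 0, "roll": 0},
  {"x": -0.1, "y": -3, "z": 0, "roll": 0},
  {"x": -0.1, "y": -3, "z": 0, "roll": 0},
  {"x": 0, "y": -2, "z": 0, "roll": -0.03},
  {"x": 0, "y": -0.5, "z": 0, "roll": -0.06},
  {"x": 0, "y": 0, "z": 0, "roll": -0.06},
  {"x": 0, "y": 0, "z": 0, "roll": 0},
  {"x": 0, "y": 0, "z": 0, "roll": 0},
])

```text
clock: 7.4
tool_pos: [0.4949, -0.0239, 0.1159]
orientation: [180.0, -0.1, -156.4]
force: [0.1, 0.5, -2.3]
opening: 0.0425
```

Run:
```python
from plant import ctrl
from h import *
o=ctrl.get_obs();print(o['tool_pos'],o['orientation'],o['force'],o['opening'])
s=ctrl.snapshot('side')
cv2.imwrite('pics/s5.png',cv2.resize(s['image'][220:370,200:350,::-1],(600,600),interpolation=cv2.INTER_CUBIC))
s=ctrl.snapshot('top')
cv2.imwrite('pics/t5.png',cv2.resize(s['image'][200:350,320:470,::-1],(600,600)))
```

```text
[ 0.49492108 -0.02389944  0.1158766 ] [ 1.79989096e+02 -8.40999231e-02 -1.56410050e+02] [ 0.06465937  0.54610904 -2.25896456] 0.04247012196984644
```

View pics/s5.png

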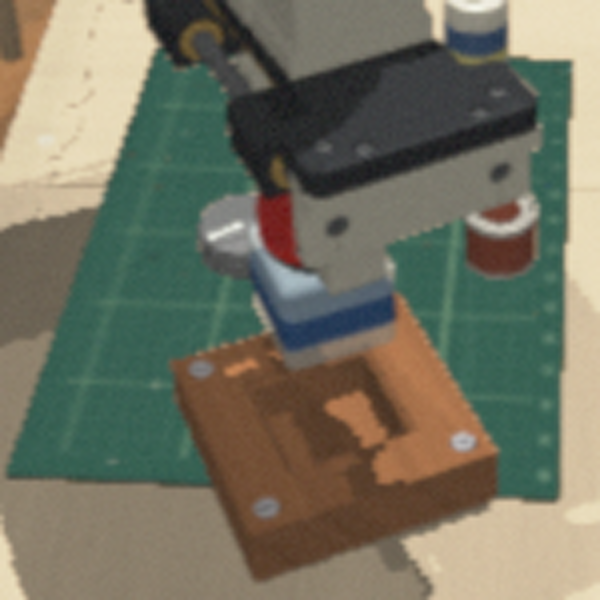

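View pics/t5.png

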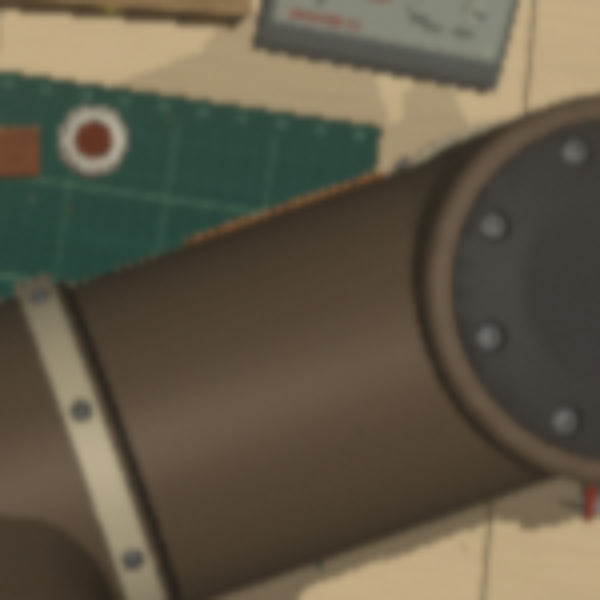

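Run:
```python
from plant import ctrl
from h import *
s=ctrl.snapshot('side');Z=5;x0,y0=205,260
im=cv2.resize(s['image'][y0:y0+110,x0:x0+130,::-1],None,fx=Z,fy=Z,interpolation=cv2.INTER_CUBIC)
def sq(c,z,h,yaw,col):
    a=np.radians(yaw);A=np.array([[np.cos(a),-np.sin(a)],[np.sin(a),np.cos(a)]])
    q=(np.array([[h,h],[h,-h],[-h,-h],[-h,h]])@A.T)+c
    p=(proj(s,np.c_[q,np.full(4,z)])-[x0,y0]+.5)*Z
    cv2.polylines(im,[p.round().astype(int)],True,col,1)
j=[.4949,-.0239]
for z in (.0723,.1123):sq(j,z,.022,20.2,(255,255,0))
sq([.4952,-.0231],.026,.05,20.2,(0,255,0));sq([.4952,-.0265],.026,.05,20.2,(0,0,255));
cv2.imwrite('pics/s6.png',im)
```

```text
(no output)
```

View pics/s6.png

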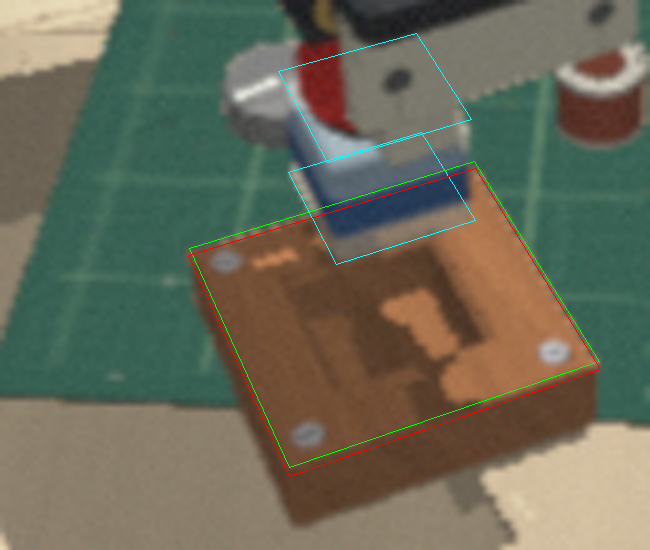

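Run:
```python
from plant import ctrl
from h import *
s=ctrl.snapshot('side');Z=14;x0,y0=255,278
im=cv2.resize(s['image'][y0:y0+42,x0:x0+54,::-1],None,fx=Z,fy=Z,interpolation=cv2.INTER_CUBIC)
cv2.imwrite('pics/s7a.png',im)
def sq(c,z,h,yaw,col):
    a=np.radians(yaw);A=np.array([[np.cos(a),-np.sin(a)],[np.sin(a),np.cos(a)]])
    q=(np.array([[h,h],[h,-h],[-h,-h],[-h,h]])@A.T)+c
    p=(proj(s,np.c_[q,np.full(4,z)])-[x0,y0]+.5)*Z
    cv2.polylines(im,[p.round().astype(int)],True,col,1)
j=[.4949,-.0239]
sq(j,.0723,.022,20.2,(255,255,0));sq(j,.0723,.022,16.2,(0,255,255))
cv2.imwrite('pics/s7.png',im)
```

```text
(no output)
```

View pics/s7.png

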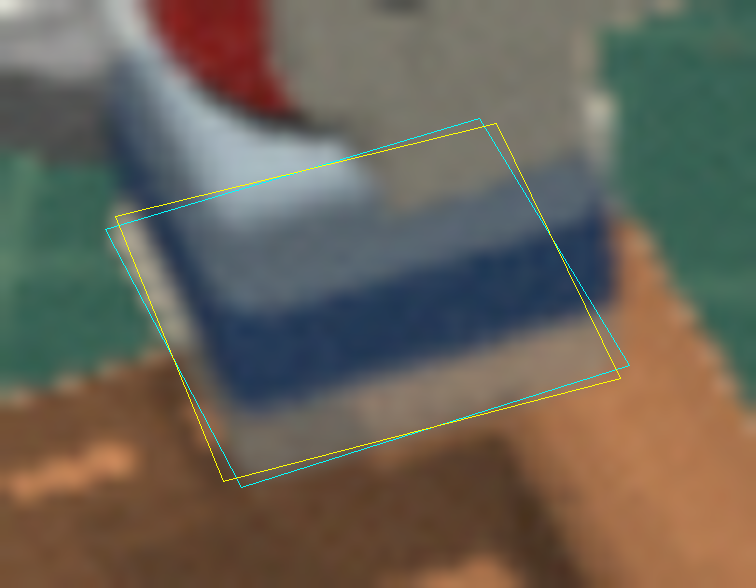

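View pics/s7a.png

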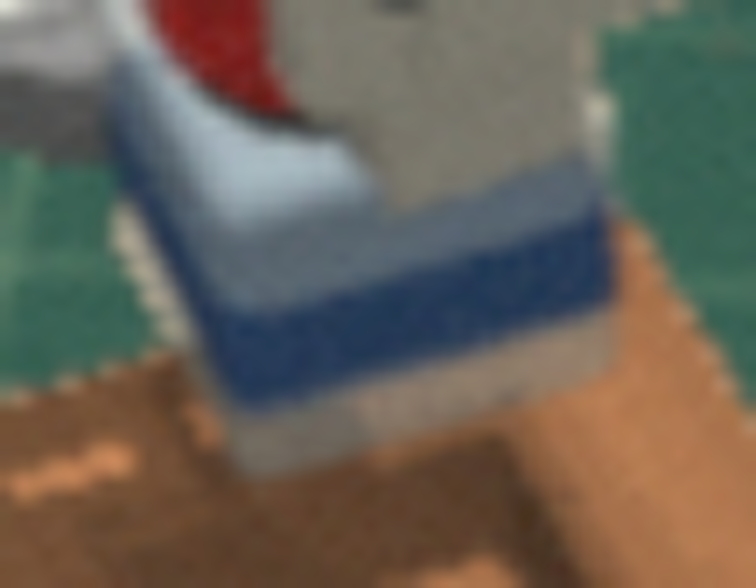

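Run:
```python
from plant import ctrl
from h import *
s=ctrl.snapshot('side');Z=6;x0,y0=235,280
im=cv2.resize(s['image'][y0:y0+90,x0:x0+100,::-1],None,fx=Z,fy=Z,interpolation=cv2.INTER_CUBIC)
cv2.imwrite('pics/s8a.png',im)
def sq(c,z,h,yaw,col):
    a=np.radians(yaw);A=np.array([[np.cos(a),-np.sin(a)],[np.sin(a),np.cos(a)]])
    q=(np.array([[h,h],[h,-h],[-h,-h],[-h,h]])@A.T)+c
    p=(proj(s,np.c_[q,np.full(4,z)])-[x0,y0]+.5)*Z
    if h!=.04: cv2.polylines(im,[p.round().astype(int)],True,col,1)
    else: [cv2.circle(im,tuple(t.round().astype(int)),2,col,-1) for t in p]
for c,col in (([.4952,-.0242],(0,255,0)),([.4952,-.0265],(0,0,255))):
    sq(c,.026,.05,20.2,col);sq(c,.026,.04,20.2,col);sq(c,.000,.05,20.2,col)
cv2.imwrite('pics/s8.png',im)
```

```text
(no output)
```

View pics/s8.png

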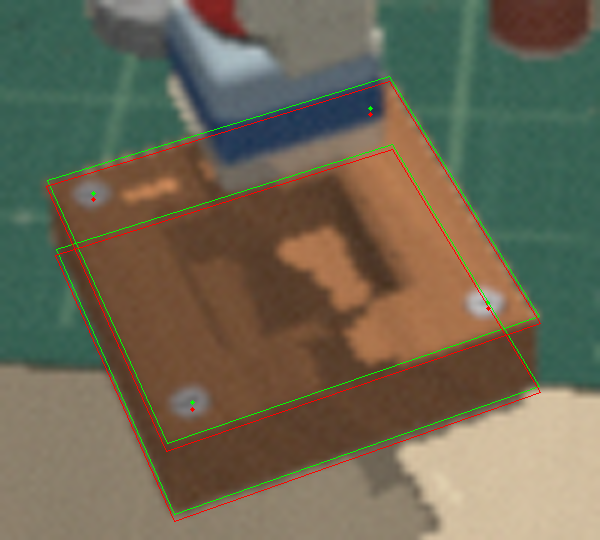

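Request:
jog_arm([
  {"x": 0, "y": 0, "z": 1.5, "roll": -0.02},
  {"x": 0, "y": 0, "z": 1.5, "roll": 0},
  {"x": 0, "y": 0, "z": 1, "roll": 0},
  {"x": 0, "y": 0, "z": 0.4, "roll": 0},
  {"x": 0, "y": 0, "z": 0.3, "roll": 0},
  {"x": 0, "y": 0, "z": 0.3, "roll": 0},
  {"x": 0, "y": 0, "z": 0, "roll": 0},
])

```text
clock: 8.35
tool_pos: [0.4955, -0.0234, 0.0666]
orientation: [-180.0, 0.0, -155.1]
force: [0.3, -0.1, -2.5]
opening: 0.0422
```

Request:
jog_arm([
  {"x": 0, "y": 0, "z": 0.3, "roll": 0},
  {"x": 0, "y": 0, "z": 0.3, "roll": 0},
  {"x": 0, "y": 0, "z": 0.3, "roll": 0},
  {"x": 0, "y": 0, "z": 0, "roll": 0},
])

```text
clock: 8.75
tool_pos: [0.4951, -0.0235, 0.0571]
orientation: [180.0, -0.0, -155.2]
force: [-0.1, 0.2, -2.6]
opening: 0.0423
```

Entering freely. Down the rest.

Request:
jog_arm([
  {"x": 0, "y": 0, "z": 0.3, "roll": 0},
  {"x": 0, "y": 0, "z": 0.3, "roll": 0},
  {"x": 0, "y": 0, "z": 0.15, "roll": 0},
  {"x": 0, "y": 0, "z": 0.1, "roll": 0},
  {"x": 0, "y": 0, "z": 0, "roll": 0},
])

```text
clock: 9.25
tool_pos: [0.4959, -0.0234, 0.0494]
orientation: [-180.0, 0.0, -155.1]
force: [0.7, -2.2, 0.8]
opening: 0.0425
```

Request:
jog_arm([
  {"x": 0, "y": 0, "z": 0.1, "roll": 0},
  {"x": 0, "y": 0, "z": 0, "roll": 0},
  {"x": 0, "y": 0, "z": 0, "roll": 0},
  {"x": 0, "y": 0, "z": 0, "roll": 0},
])

```text
clock: 9.65
tool_pos: [0.4966, -0.0233, 0.0493]
orientation: [-180.0, 0.1, -155.1]
force: [-2.5, -0.7, 10.9]
opening: 0.0424
```

Run:
```python
from plant import ctrl
from h import *
o=ctrl.get_obs();print(o['tool_pos'],o['orientation'],o['joint_pos'],o['force'],o['moment'])
s=ctrl.snapshot('side');x0,y0=215,250
cv2.imwrite('pics/s9.png',cv2.resize(s['image'][y0:y0+120,x0:x0+120,::-1],(600,600),interpolation=cv2.INTER_CUBIC))
```

```text
[ 0.49656371 -0.02328646  0.04931478] [-1.79953748e+02  1.21541209e-01 -1.55107876e+02] [ 2.00398872e+01  1.50698059e+01 -3.44210599e+01  5.52636162e-02
 -4.03841295e+01 -8.51898685e+01] [-2.46333476 -0.72582679 10.86372166] [-0.13298871  0.72809439 -0.02073666]
```

View pics/s9.png

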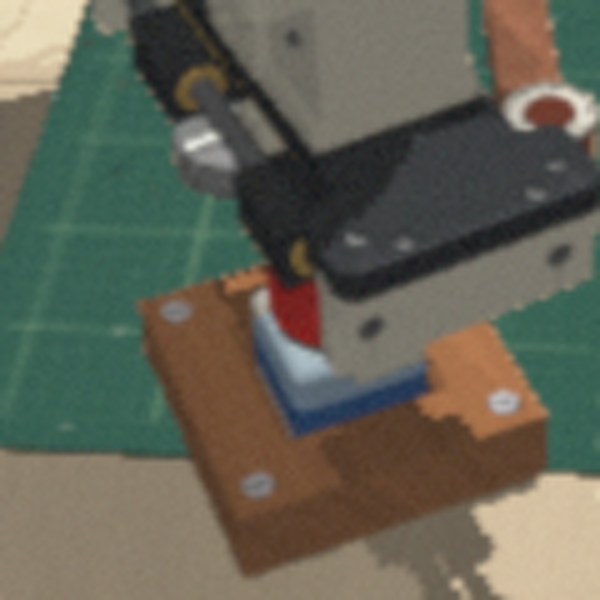

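Request:
jog_arm([
  {"x": 0, "y": 0, "z": 0, "roll": -0.08},
  {"x": 0, "y": 0, "z": 0, "roll": -0.08},
  {"x": 0, "y": 0, "z": 0, "roll": -0.08},
  {"x": 0, "y": 0, "z": 0, "roll": -0.08},
  {"x": 0, "y": 0, "z": 0, "roll": -0.08},
])

```text
clock: 10.2
tool_pos: [0.4964, -0.0229, 0.0493]
orientation: [-179.9, 0.1, -132.0]
force: [-3.8, 2.8, 12.0]
opening: 0.0422
```

Run:
```python
from plant import ctrl
from h import *
o=ctrl.get_obs();print(o['tool_pos'],o['orientation'],o['joint_pos'],o['force'],o['moment'])
s=ctrl.snapshot('side');x0,y0=215,250
cv2.imwrite('pics/s10.png',cv2.resize(s['image'][y0:y0+120,x0:x0+120,::-1],(600,600),interpolation=cv2.INTER_CUBIC))
```

```text
[ 0.49635654 -0.0229157   0.04929524] [-1.79940900e+02  1.12410271e-01 -1.32045916e+02] [ 2.00624893e+01  1.50597987e+01 -3.44168876e+01 -5.41299099e-04
 -4.03963146e+01 -6.21080518e+01] [-3.78142345  2.7967155  12.04819447] [ 0.920368    1.37099476 -0.29073155]
```

View pics/s10.png

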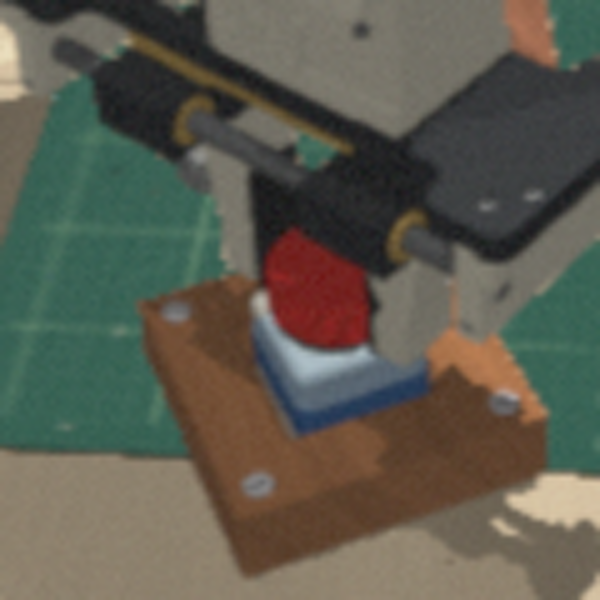

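Request:
jog_arm([
  {"x": 0, "y": 0, "z": 0, "roll": -0.08},
  {"x": 0, "y": 0, "z": 0, "roll": -0.08},
  {"x": 0, "y": 0, "z": 0, "roll": -0.08},
  {"x": 0, "y": 0, "z": 0, "roll": -0.08},
  {"x": 0, "y": 0, "z": 0, "roll": -0.08},
  {"x": 0, "y": 0, "z": 0, "roll": -0.08},
  {"x": 0, "y": 0, "z": 0, "roll": -0.08},
  {"x": 0, "y": 0, "z": 0, "roll": -0.08},
  {"x": 0, "y": 0, "z": 0, "roll": 0},
])

```text
clock: 11.15
tool_pos: [0.496, -0.0231, 0.0493]
orientation: [-179.9, 0.0, -95.4]
force: [-3.8, 1.8, 14.0]
opening: 0.0419
```

Run:
```python
from plant import ctrl
from h import *
o=ctrl.get_obs();print(o['tool_pos'],o['orientation'],o['joint_pos'],o['force'],o['moment'])
s=ctrl.snapshot('side');x0,y0=215,250
cv2.imwrite('pics/s11.png',cv2.resize(s['image'][y0:y0+120,x0:x0+120,::-1],(600,600),interpolation=cv2.INTER_CUBIC))
```

```text
[ 0.49597444 -0.02311716  0.04928842] [-1.79923095e+02  3.36661233e-02 -9.54044752e+01] [ 2.00577032e+01  1.50507726e+01 -3.44337198e+01  4.11142656e-03
 -4.04315991e+01 -2.54653286e+01] [-3.82298685  1.80720116 13.96862427] [ 0.70813877  1.75827804 -0.2291002 ]
```

View pics/s11.png

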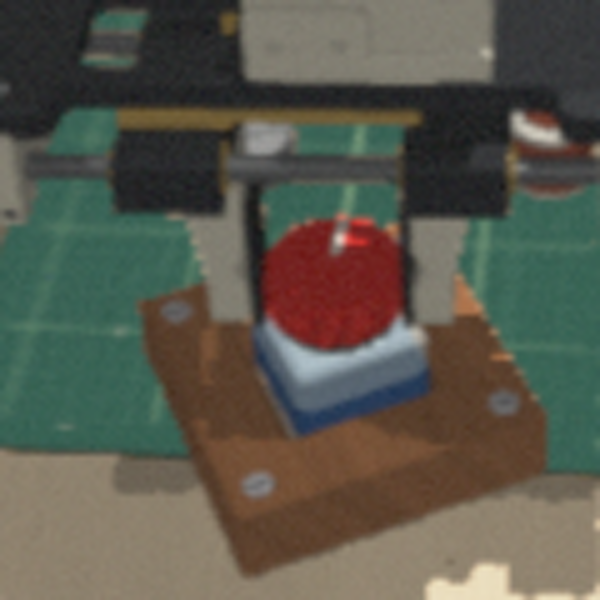

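Request:
jog_arm([
  {"x": 0, "y": 0, "z": -0.2, "roll": 0},
  {"x": 0, "y": 0, "z": -0.2, "roll": 0},
  {"x": 0, "y": 0, "z": -0.2, "roll": 0},
  {"x": 0, "y": 0, "z": 0, "roll": 0},
])

```text
clock: 11.6
tool_pos: [0.496, -0.0233, 0.0544]
orientation: [-179.9, 0.0, -95.5]
force: [-0.1, -0.5, 0.3]
opening: 0.0424
```

Run:
```python
from plant import ctrl
from h import *
o=ctrl.get_obs();print(o['tool_pos'],o['force'],o['moment'])
s=ctrl.snapshot('side');x0,y0=215,250
cv2.imwrite('pics/s12.png',cv2.resize(s['image'][y0:y0+120,x0:x0+120,::-1],(600,600),interpolation=cv2.INTER_CUBIC))
```

```text
[ 0.49596431 -0.0233216   0.05438458] [-0.0657433  -0.50468157  0.31159194] [-0.0064968   0.08066965 -0.02266129]
```

View pics/s12.png

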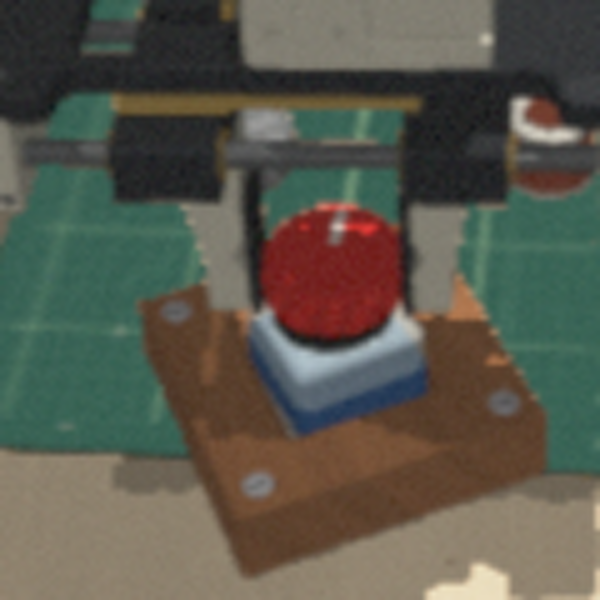

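Request:
jog_arm([
  {"x": 0, "y": 0, "z": -0.4, "roll": 0},
  {"x": 0, "y": 0, "z": -0.7, "roll": 0},
  {"x": 0, "y": 0, "z": -1, "roll": 0},
  {"x": 0, "y": 0, "z": -1, "roll": 0},
  {"x": 0, "y": 0, "z": -0.7, "roll": 0},
  {"x": 0, "y": 0, "z": -0.3, "roll": 0},
  {"x": 0, "y": 0, "z": 0, "roll": 0},
  {"x": 0, "y": 0, "z": 0, "roll": 0},
  {"x": 0, "y": 0, "z": 0, "roll": 0},
])

```text
clock: 12.55
tool_pos: [0.4951, -0.0235, 0.0947]
orientation: [180.0, -0.0, -95.6]
force: [-0.6, 0.0, -1.4]
opening: 0.0422
```

Run:
```python
from plant import ctrl
from h import *
o=ctrl.get_obs();print(o['tool_pos'],o['force'],o['moment'],o['opening'])
s=ctrl.snapshot('side');x0,y0=215,230
cv2.imwrite('pics/s13.png',cv2.resize(s['image'][y0:y0+140,x0:x0+140,::-1],(600,600),interpolation=cv2.INTER_CUBIC))
```

```text
[ 0.49514661 -0.02349372  0.09466775] [-0.60238897  0.02413368 -1.3505428 ] [0.07834016 0.1451976  0.04457256] 0.04215328960270477
```

View pics/s13.png

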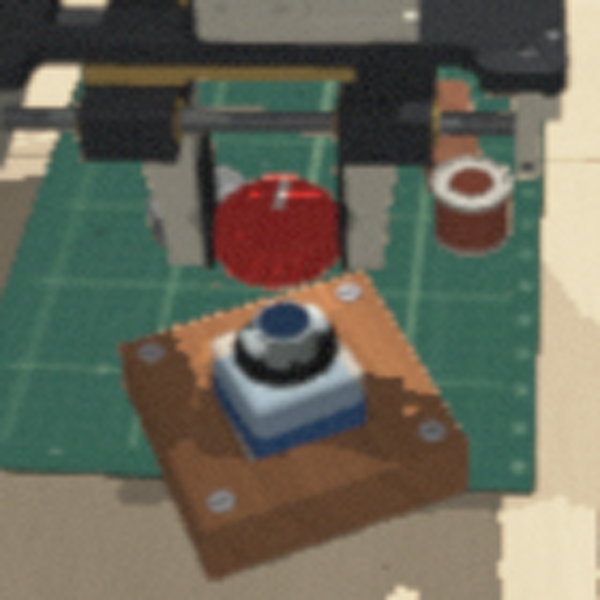

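Run:
```python
from plant import ctrl
print(ctrl.close_job())
```

```text
the job is handed in; nothing more can be done
None
```

I carried the jar by its tight cap into the pocket of the wooden block and pushed it down with about 11 N. I then unscrewed the cap about 1.04 rad anticlockwise at the gripper, lifted it straight off, and handed the job in at about 12.6 s.

**Jar seated:** The tool stopped at z = 0.0493 m, within 0.5 mm of the height worked out for a jar resting on the pocket floor. The last side picture shows the jar upright and down in the pocket with its mouth open.

**Cap free:** I measured about 0.29 N m while unscrewing, which matches the stiff ring. The force fell to near zero when I lifted, so the cap came off freely. The ring angle was not read directly. I inferred it from the gripper's turn and the cap's stripe.

**Cap held:** It is level and directly over the mouth, with its rim about 34 mm above it, and the gripper is closed on it at an opening of 42 mm.

**Bystanders:** I touched none of them.

**Checks that disagreed:** My first two camera estimates of the block's position differed by about 3 mm in y. An overlay on the side picture settled this before I lowered the jar. The jar's yaw was also about 1.4° off there, and I corrected it by about 1°.

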